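Start the cover screw of a microscope light source

ROBOT

A 6-joint arm with a two-finger parallel gripper is mounted at the origin on the work surface. World frame = base frame: x ahead of the robot, y to its left, z up, the work surface at z = 0. Lengths are in m, angles in degrees, forces in N, time in s.
With the tool pointing down it reaches from about 0.4 to 0.825 m from the base axis. Payload 7 kg.
Tool frame: the origin (TCP) lies at the very end of the fingers, on their centre line; the grasp point (between the pads) lies 19 mm behind it (ctrl.pinch_z is the distance from the TCP to the grasp point, in m); z points along the fingers, x is the direction in which the jaws open and shut, and the axes are right-handed (so a half turn about z gives the same grasp; the last joint's range is limited). The gripper opens to 88 mm and grips with 3 to 60 N. Pads are 19 mm wide; open, the fingers measure 130 mm over their backs; the gripper's body (78 mm by 193 mm) begins 47 mm behind the grasp point.
Start: joints at [83.6, 20.546, 0.682, 0, -70.136, -16.507], TCP at [0.263, 0.622, 0.227] pointing down, gripper open.
Joint ranges: [-176.03, 176.03], [-82.01, 121.73], [-58.28, 71.71], [-173.87, 95.51], [-174.79, -0.11], [-173.66, 173.66]. Speed limits (degrees/s): [136.94, 136.94, 172.46, 180, 180, 180].

INTERFACE

Orientations are given as [roll, pitch, yaw] about the fixed x, y, z axes, in that order (R = Rz(yaw) Ry(pitch) Rx(roll)).
In Python, from plant import ctrl gives the robot as it stands.
- The arm moves only by the tool carry_out, never from a script. Its argument "increments" is a list of rows, each a list of 7 numbers: the turn, a rotation vector about the world's x, y, z in degrees, then the shift along the world's x, y, z in mm, then the closure, from 0 (fully open) to 1 (shut). In form: [[ax, ay, az, dx, dy, dz, grip], ...]. A call has 1 to 20 rows; each row is the pose to reach, as a shift and turn from the pose commanded when the call began; what a row does not reach only later rows make up. A row lasts 1/8 s, in which the tool goes at most 62.5 mm and 10.7 degrees, less where a joint would pass 70% of its speed; a pose out of reach is approached as far as the arm can. A call with a gripper value outside its range is refused whole. The fingers move at their own pace and stop on an object; the grip force is fixed at half the most. Time passes only in rows, so rows that repeat a pose let the fingers close. It gives the time, the measured TCP pose, the force and the opening at its end, in the units of the state.
- ctrl.get_obs(): the state, without advancing time (a new reading comes with each control period).
- ctrl.snapshot(name): name is "scene" or "top" or "wrist"; returns a dict with "pixels" (480x640x3 uint8, blue, green, red), "intrinsics" (3x3 intrinsics, pixels), "rvec" (rotation vector, rad) and "tvec" (3), from world to camera coordinates, as OpenCV has them; the wrist camera has in their place "hand_eye" (4x4, takes a point from camera to tool coordinates, whose origin is the TCP and whose axes are the tool frame's). Camera axes: x right, y down, z forward; pixel columns grow to the right and rows downward; lengths in m; the calibration is good to about 2 mm. A picture is of the moment at which its call begins: read the wrist's pose just before it. There is no depth.
- ctrl.close_job(): hands the job in, once; it reports no verdict.
Trained networks look in a picture, given as the dict that the camera call returned (one of the last four; its "shot" number tells which), for a name from the list of things; names that differ only in an ending like _2 or _b are one class to them, and where a whole thing is asked for, a point or a joint stands for the part that bears it (a point fixed in the world has none). Each returns a list of dicts, best first, with "confidence" (0 to 1); they miss things now and then, are a little off and sometimes report something else, mostly with a low value. They report only what shows in the picture. A call takes as long as a camera call.
- ctrl.search_frame(picture, label): "centre" ([x, y, z] in m, in world coordinates, good to about 4 mm: the middle of the surface that is visible of it).
- ctrl.outline_of(picture, label): "pixels" (480x640 bool, what is visible of it).
The state is a dict: "clock": time; "joint_pos": joint angles; "qvel": joint speeds; "tau": joint torques, N m; "tool_pos": TCP position; "orientation": TCP orientation; "force": force on the tool from outside, world axes, zero at the start; "moment": the same for the moment, N m; "opening": finger opening in m.
Only numpy, scipy, OpenCV 4.12 (cv2) and the standard library are available. Lean on these libraries where they do the work, as an engineer would, in place of code of your own. Each camera call takes 0.05 s, during which the arm holds its last target. There are 200 camera calls.

TASK

The lamp in the microscope's light box has just been changed. Shut the cover fully, then start its captive brass knob screw the careful way: turn it backward (anticlockwise from above) only until it drops into its thread, then forward one full turn from there, no tighter. Finish still holding the knob between the fingers, the screw started, and leave the old lamp, dish, jar and tray where they are.

Things in the scene. Friction and masses are not known exactly. Their poses are not given: they have to be found in the camera images.
- light_box: Ivory sheet-metal light source of a stereo microscope, 260 (x) x 180 (y) x 115 mm high, fixed to the bench, charcoal front panel towards -x. Origin: centre of its underside; z up. Its lamp bay is open at the top under the cover; the deck behind the hinge is closed and 115 mm high.
- cover (a joint): Opening angle of the ivory cover in rad: 0 = fully shut, lying on the case, up to 1.2; it starts part open (about 0.6 to 0.95). A friction hinge along the far (+x) edge keeps it where it is left, even nearly shut; pressing down on its top face, 90 mm from the hinge, with 5 to 10 N closes it.
- cover_hinge (a point): Middle of the cover's hinge line, at the level of the cover's top face when shut (119 mm above the bench); 55 mm towards +x from the box's origin. The hinge runs along the box's y.
- cover_edge (a point): Middle of the free edge (near the robot) of the cover, on its top face. The cover is a plate 166 mm (from hinge to edge) x 170 mm (along the hinge) x 4 mm. The knob stands on it on the centre line, 130 mm from the hinge.
- knob_seat (a point): Where the knob screw's axis meets the top face of the cover, on its centre line 130 mm from the hinge; with the cover shut, 119 mm above the bench and at x = -75 mm, y = 0 of the light box. Under it, in the case, is a boss with a coarse right-hand thread of 6 mm pitch. With the cover shut and the knob let go, the screw's end rests on the thread's first ridge.
- knob_grip (a point): Centre of the knurled brass head of the knob screw, on its axis: where to grip it. The head is 36 mm in diameter and 22 mm high (11 mm above and below this point), a white line on its top; below it a collar, 26 mm in diameter, 14 mm high. With the collar down on the cover this point is 25 mm above the cover's top face. The knob is captive in the cover and weighs about 2 N.
- knob (a joint): Turn of the knob screw in rad, growing clockwise seen from above (forward, tightening) and falling anticlockwise; not limited. Its zero means nothing; it starts at a random turn. It turns with little friction (about 0.01 N m) and stays where it is left.
- knob_lift (a joint): Height in m of the knob's collar above the cover, 0 to 0.019. Cover open: 0. Cover shut: 12 to 16 mm. Turned backward the knob climbs to 16 mm, then falls off the ridge to 10 mm; a pinch can hold it up until it is pressed down or let go, and let go x turns late it falls to 10 + 6x mm. Forward from the drop it sinks 6 mm a turn (1.4 mm play): one turn leaves it at 4 mm; 0 would be tight.
- old_lamp: Bystander: the old reflector lamp standing face down, 50 mm in diameter, 49 mm high; origin at the centre of its underside.
- dish: Bystander: flat round glass dish, 90 mm across, 16 mm high; origin at the centre of its underside.
- jar: Bystander: clear jar with a red cap, 48 mm in diameter, 70 mm high; origin at the centre of its underside.
- tray: Bystander: steel instrument tray 90 x 200 x 20 mm high with forceps in it; origin at the centre of its underside.

How it is judged (in metres and radians):
On the way, in this order (a step that is already met when the one before it is completed fails the run):
1. the cover is shut (value of joint cover below 0.03 rad), for 0.2 s.
2. turned backward, the knob drops into the thread (value of joint knob below 2 rad and value of joint knob_lift below 0.014 m and value of joint cover below 0.03 rad), for 0.1 s.
3. the knob is turned forward one turn, caught in the thread (value of joint knob above 6.98 rad and value of joint knob_lift below 0.0078 m and value of joint cover below 0.03 rad), for 0.1 s.
At the end, for the whole second after the job is handed in: For the whole last second: the cover is shut (within 0.03 rad); the knob has been turned forward 0.8 to 1.2 turns from the point where it dropped and is caught in the thread, its collar less than 7.8 mm above the cover; it is not turning; and the fingers hold its head or collar with at least 2 N (all of step 3 and value of joint knob below 9.58 rad and velocity of joint knob between -0.3 and 0.3 rad/s and (contact force between the fingers and knob_c0 above 2 N or contact force between the fingers and knob_c1 above 2 N)); the arm keeps its last pose, push and grip.
It fails at once if the knob is turned back more than half a turn beyond the drop (value of joint knob below -1.3 rad).
It fails at once if the knob is run on forward more than a quarter turn too far (value of joint knob above 9.9 rad).
It fails at once if the old lamp, dish, jar or tray is pushed more than 30 mm or tipped over (distance of any of old_lamp, dish, jar, tray from where it was at the start of the episode above 0.03 m or angle between any of old_lamp, dish, jar, tray's own z axis and vertical above 0.5 rad).
It also fails if it takes over 72 s, if anything falls off the work surface, if the arm or the gripper's body presses on something with over 40 N, if the wrist force passes 120 N, or if a joint passes its speed limit or range.

## Working session

There is one attempt and no reset: what is moved stays moved. The work goes in short steps, Python scripts to look and compute and a tool call to move; the robot and the scene stay as the last step left them, time stands still between calls to the robot, and variables do not carry over. Pictures are saved under pics/ and viewed, about 8 in all and at most 12, crops included, and the job is handed in when it is done.

Besides the shell and the picture viewer there is one more tool, called after "Call:" by a JSON object that holds its "op" and its "data". carry_out: Moves the arm, as the interface text tells. Its arguments: {"type":"object","properties":{"increments":{"type":"array"}},"required":["increments"]}

```bash
mkdir -p pics; cat > h.py <<'E'
import numpy as np, cv2
from plant import ctrl
def save(p,n): cv2.imwrite('pics/'+n,p['pixels'])
def st():
    o=ctrl.get_obs(); print({k:np.round(o[k],4).tolist() for k in('clock','joint_pos','tool_pos','orientation','force','moment','opening')}); return o
E
python3 - <<'E'
from h import *
st()
ims=[]
for n in('scene','top'):
    p=ctrl.snapshot(n); ims.append(p['pixels'])
    for l in('light_box','cover','cover_edge','knob_grip','knob_seat','cover_hinge','old_lamp','dish','jar','tray'):
        r=ctrl.search_frame(p,l); print(n,l,[(np.round(d['centre'],3).tolist(),round(d['confidence'],2)) for d in r[:2]])
    save(p,n+'1.png')
cv2.imwrite('pics/both.png',cv2.resize(np.vstack(ims),None,fx=.62,fy=.62,interpolation=cv2.INTER_AREA))
E
```

```text
{'clock': 0.0, 'joint_pos': [83.6001, 20.5899, 0.634, -0.0207, -70.1316, -16.5049], 'tool_pos': [0.2626, 0.6213, 0.2256], 'orientation': [-179.9938, -0.0895, -112.9119], 'force': [-1.0931, -0.3518, 0.1302], 'moment': [0.0139, 0.0041, -0.0153], 'opening': 0.0879}
scene light_box [([0.584, 0.063, 0.164], 0.59), ([0.63, 0.039, 0.116], 0.58)]
scene cover []
scene cover_edge [([0.589, 0.063, 0.164], 0.61)]
scene knob_grip [([0.575, 0.067, 0.226], 0.53)]
scene knob_seat [([0.583, 0.061, 0.162], 0.59)]
scene cover_hinge [([0.586, 0.064, 0.162], 0.64)]
scene old_lamp []
scene dish [([0.626, 0.271, 0.005], 0.94)]
scene jar [([0.567, 0.067, 0.225], 0.7), ([0.587, 0.063, 0.164], 0.56)]
scene tray [([0.479, -0.205, 0.003], 0.6), ([0.585, 0.065, 0.162], 0.51)]
top light_box [([0.579, 0.068, 0.117], 0.94)]
top cover [([0.583, 0.072, 0.179], 0.74)]
top cover_edge [([0.578, 0.069, 0.178], 0.95)]
top knob_grip [([0.558, 0.074, 0.225], 0.59)]
top knob_seat [([0.582, 0.071, 0.177], 0.65)]
top cover_hinge [([0.578, 0.07, 0.179], 0.9)]
top old_lamp [([0.387, 0.052, 0.018], 0.59)]
top dish []
top jar [([0.548, -0.066, 0.067], 0.58), ([0.484, -0.207, 0.0], 0.43)]
top tray [([0.486, -0.207, -0.002], 0.6)]
```

View pics/both.png

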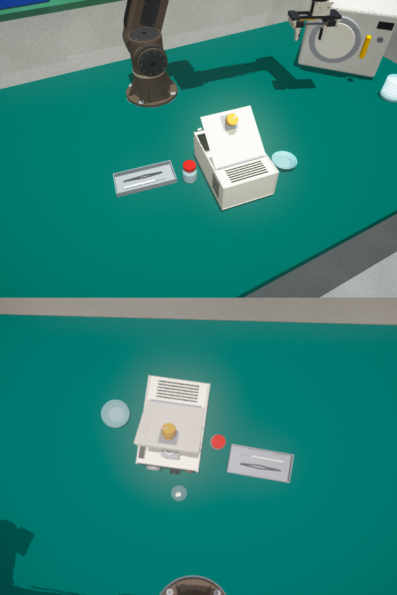

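The upper half is the scene view: box centre at about (235,165), knob at (232,120). The lower half is the top view: +x is up, the cover is part open, the knob is at (168,430) and the old lamp at (179,492), in front of the box. I'll enlarge the box in the top view.

```bash
python3 - <<'E'
import cv2
a=cv2.imread('pics/top1.png')[110:330,190:370]
cv2.imwrite('pics/topc.png',cv2.resize(a,None,fx=2.7,fy=2.7,interpolation=cv2.INTER_CUBIC))
E
```

```text
(no output)
```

View pics/topc.png

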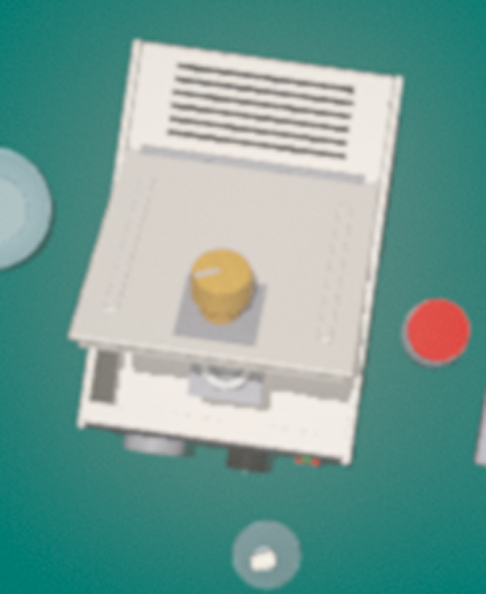

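The crop shows the case-top corners at (136,40), (402,77), (350,463) and (80,427), the cover's edge corners at (72,337) and (356,375), and the knob top at (221,270). I'll fit the pose and opening angle to those.

```bash
python3 - <<'E'
from h import *
from scipy.optimize import least_squares
p=ctrl.snapshot('top')
c=lambda l:np.array(l)/2.7+[190,110]
px=c([(136,40),(402,77),(350,463),(80,427),(72,337),(356,375),(221,270)])
def model(v):
    x,y,yaw,th=v; C,S=np.cos(th),np.sin(th)
    cv=lambda d,yy,h:[.055-d*C+h*S, yy, .119+d*S+h*C]
    P=np.array([[.13,.09,.115],[.13,-.09,.115],[-.13,-.09,.115],[-.13,.09,.115],cv(.166,.085,0),cv(.166,-.085,0),cv(.13,0,.036)])
    R=cv2.Rodrigues(np.array([0,0,yaw]))[0]
    return P@R.T+[x,y,0]
def f(v): return (cv2.projectPoints(model(v),p['rvec'],p['tvec'],p['intrinsics'],None)[0][:,0]-px).ravel()
s=least_squares(f,[.58,.06,-.1,.7]); x,y,w,th=s.x
print(s.x,np.degrees(s.x[2:]),'res',np.round(s.fun,1))
R=cv2.Rodrigues(np.array([0,0,w]))[0]
T=lambda q:(R@np.array(q)+[x,y,0]).round(4)
print('knob shut',T([-.075,0,.119]),'hinge',T([.055,0,.119]),'press90',T([-.035,0,.119]))
for a in (th,):
  for d,yy in((.166,0),(.13,0),(.09,0),(.09,.06)): print(d,yy,T([.055-d*np.cos(a),yy,.119+d*np.sin(a)]))
E
```

```text
[ 0.59255586  0.06670426 -0.11107315  0.67781332] [-6.36402297 38.83584252] res [-0.3  0.1  0.2 -0.2  0.2  0.1  0.2 -0.  -1.  -0.1 -0.2  0.1  0.9  0.1]
knob shut [0.518 0.075 0.119] hinge [0.6472 0.0606 0.119 ] press90 [0.5578 0.0706 0.119 ]
0.166 0 [0.5187 0.0749 0.2231]
0.13 0 [0.5466 0.0718 0.2005]
0.09 0 [0.5775 0.0684 0.1754]
0.09 0.06 [0.5842 0.128  0.1754]
```

Call:
{"op": "carry_out", "data": {"increments": [[0, 0, 0, 0, 0, 60, 1], [0, 0, 3, 28, -50, 64, 1], [0, 0, 5, 84, -150, 64, 1], [0, 0, 7, 112, -200, 64, 1], [0, 0, 9, 140, -250, 64, 1], [0, 0, 11, 168, -300, 64, 1], [0, 0, 13, 197, -350, 64, 1], [0, 0, 15, 225, -400, 64, 1], [0, 0, 16.5, 253, -450, 64, 1], [0, 0, 16.5, 281, -499, 64, 1], [0, 0, 16.5, 281, -499, 64, 1], [0, 0, 16.5, 281, -499, 30, 1], [0, 0, 16.5, 281, -499, 10, 1], [0, 0, 16.5, 281, -499, 10, 1]]}}

```text
clock: 2.9
tool_pos: [0.5428, 0.1227, 0.2352]
orientation: [179.9, -0.1, -96.4]
force: [-0.2, 0.3, 0.4]
opening: 0.0007
```

Call:
{"op": "carry_out", "data": {"increments": [[0, 0, 0, 0, 0, -12, 1], [0, 0, 0, 0, 0, -20, 1], [0, 0, 0, 0, 0, -28, 1], [0, 0, 0, 0, 0, -36, 1], [0, 0, 0, 0, 0, -44, 1], [0, 0, 0, 0, 0, -52, 1], [0, 0, 0, 0, 0, -60, 1], [0, 0, 0, 0, 0, -68, 1], [0, 0, 0, 0, 0, -76, 1], [0, 0, 0, 0, 0, -84, 1], [0, 0, 0, 0, 0, -92, 1], [0, 0, 0, 0, 0, -100, 1], [0, 0, 0, 0, 0, -106, 1], [0, 0, 0, 0, 0, -110, 1], [0, 0, 0, 0, 0, -112, 1]]}}

```text
clock: 4.78
tool_pos: [0.5436, 0.1227, 0.1245]
orientation: [180.0, -0.0, -96.4]
force: [-3.1, -1.4, 3.6]
opening: 0.0004
```

Call:
{"op": "carry_out", "data": {"increments": [[0, 0, 0, 0, 0, -2, 1], [0, 0, 0, 0, 0, -4, 1], [0, 0, 0, 0, 0, -5, 1], [0, 0, 0, 0, 0, -6, 1]]}}

```text
clock: 5.28
tool_pos: [0.5438, 0.1227, 0.1192]
orientation: [-180.0, -0.0, -96.4]
force: [-6.9, 0.4, 14.5]
opening: 0.0007
```

Call:
{"op": "carry_out", "data": {"increments": [[0, 0, 0, 0, 0, -1, 1], [0, 0, 0, 0, 0, -1, 1], [0, 0, 0, 0, 0, -1, 1]]}}

```text
clock: 5.65
tool_pos: [0.5438, 0.1227, 0.1192]
orientation: [-179.9, 0.0, -96.4]
force: [-8.8, -0.2, 16.6]
opening: 0.0004
```

Call:
{"op": "carry_out", "data": {"increments": [[0, 0, 0, 0, 0, 60, 1], [0, 0, -10, 0, 0, 110, 1], [0, 0, -20, -6, -10, 140, 0], [0, 0, -30, -10, -20, 140, 0], [0, 0, -40, -15, -30, 140, 0], [0, 0, -50, -20, -40, 140, 0], [0, 0, -60, -26, -48, 140, 0], [0, 0, -70, -26, -48, 140, 0], [0, 0, -80, -26, -48, 140, 0], [0, 0, -90, -26, -48, 140, 0], [0, 0, -100, -26, -48, 140, 0], [0, 0, -110, -26, -48, 140, 0], [0, 0, -120, -26, -48, 140, 0], [0, 0, -130, -26, -48, 140, 0], [0, 0, -140, -26, -48, 140, 0], [0, 0, -150, -26, -48, 140, 0], [0, 0, -160, -26, -48, 140, 0], [0, 0, -170, -26, -48, 140, 0], [0, 0, -178, -26, -48, 140, 0], [0, 0, -178, -26, -48, 140, 0]]}}

```text
clock: 8.15
tool_pos: [0.5181, 0.0748, 0.2575]
orientation: [180.0, -0.0, 85.6]
force: [0.5, -0.4, 0.4]
opening: 0.088
```

```bash
python3 - <<'E'
from h import *
o=st()
p=ctrl.snapshot('wrist'); print(p['hand_eye'],p['intrinsics'])
np.savez('w1.npz',**{k:p[k] for k in('pixels','hand_eye','intrinsics')},pos=o['tool_pos'],rpy=o['orientation'])
s=ctrl.snapshot('scene'); 
for l in ('knob_grip','knob_seat'): 
  for q in(p,s): print(l,[(np.round(d['centre'],4).tolist(),round(d['confidence'],2)) for d in ctrl.search_frame(q,l)[:2]])
a=cv2.resize(s['pixels'][150:390,270:480],(420,480))
cv2.imwrite('pics/w1.png',cv2.resize(np.hstack([p['pixels'],a]),(795,360)))
E
```

```text
{'clock': 8.15, 'joint_pos': [29.7189, 5.0205, -15.5097, 0.0077, -69.4335, -124.0728], 'tool_pos': [0.5181, 0.0748, 0.2575], 'orientation': [179.9659, -0.0144, 85.6488], 'force': [0.5094, -0.3612, 0.3568], 'moment': [0.0528, -0.1529, -0.0092], 'opening': 0.088}
[[ 9.99999994e-01 -1.10882492e-04  4.96747639e-06 -5.11561424e-04]
 [ 1.06279583e-04  9.69473124e-01  2.45197576e-01 -6.62535592e-02]
 [-3.20039531e-05 -2.45197574e-01  9.69473129e-01 -1.59151134e-01]
 [ 0.00000000e+00  0.00000000e+00  0.00000000e+00  1.00000000e+00]] [[421.99237485   0.         323.1008086 ]
 [  0.         421.99237485 241.12842413]
 [  0.           0.           1.        ]]
knob_grip [([0.5181, 0.0802, 0.1675], 0.56)]
knob_grip [([0.5295, 0.0683, 0.1675], 0.92)]
knob_seat [([0.5415, 0.0716, 0.1183], 0.97)]
knob_seat [([0.5706, 0.0658, 0.1166], 0.69)]
```

View pics/w1.png

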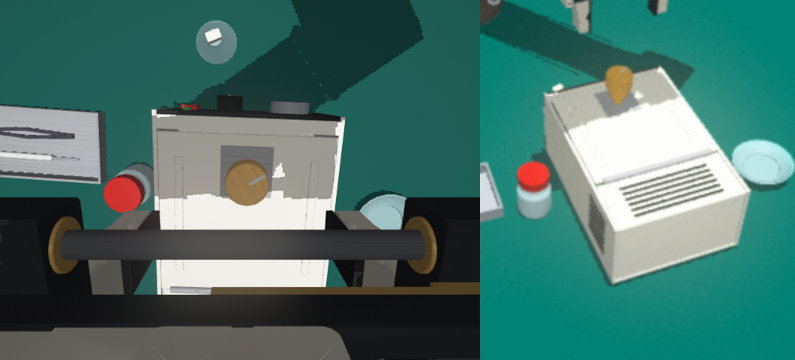

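The wrist view shows the cover shut and the knob top at about (247,183) of the mosaic, with its white line pointing up-right. Next I'll descend and grip.

Call:
{"op": "carry_out", "data": {"increments": [[0, 0, 0, 0, 2, -50, 0], [0, 0, 0, 0, 2, -90, 0], [0, 0, 0, 0, 2, -119, 0], [0, 0, 0, 0, 2, -119, 0], [0, 0, 0, 0, 2, -119, 0.5], [0, 0, 0, 0, 2, -119, 0.6], [0, 0, 0, 0, 2, -119, 0.7], [0, 0, 0, 0, 2, -119, 0.8], [0, 0, 0, 0, 2, -119, 0.8]]}}

```text
clock: 9.57
tool_pos: [0.5178, 0.0768, 0.1388]
orientation: [180.0, -0.0, 85.6]
force: [0.1, 0.6, 0.0]
opening: 0.043
```

Call:
{"op": "carry_out", "data": {"increments": [[0, 0, 0, 0, 0, 0, 1], [0, 0, 0, 0, 0, 0, 1], [0, 0, 0, 0, 0, 0, 1]]}}

```text
clock: 9.95
tool_pos: [0.5182, 0.0781, 0.1388]
orientation: [179.9, -0.1, 85.6]
force: [-0.4, 7.1, 0.6]
opening: 0.0354
```

Call:
{"op": "carry_out", "data": {"increments": [[0, 0, 0, 0, 1.5, 0, 1], [0, 0, 8, 0, 1.5, 0, 1], [0, 0, 16, 0, 1.5, 0.1, 1], [0, 0, 24, 0, 1.5, 0.2, 1], [0, 0, 32, 0, 1.5, 0.3, 1], [0, 0, 40, 0, 1.5, 0.4, 1], [0, 0, 40, 0, 1.5, 0.4, 1]]}}

```text
clock: 10.82
tool_pos: [0.5184, 0.0779, 0.1394]
orientation: [180.0, 0.1, 125.6]
force: [2.1, -3.2, 0.5]
opening: 0.0353
```

Call:
{"op": "carry_out", "data": {"increments": [[0, 0, 0, 0, -1, -1.5, 1], [0, 0, 0, 0, -1, -1.5, 1], [0, 0, 0, 0, -1, -1.5, 1]]}}

```text
clock: 11.2
tool_pos: [0.5186, 0.0778, 0.1391]
orientation: [179.9, 0.0, 125.4]
force: [-2.7, 1.1, 12.2]
opening: 0.0353
```

Call:
{"op": "carry_out", "data": {"increments": [[0, 0, 8, 0, 0, 0.6, 1], [0, 0, 16, 0, 0, 0.7, 1], [0, 0, 24, 0, 0, 0.8, 1], [0, 0, 32, 0, 0, 1.0, 1], [0, 0, 40, 0, 0, 1.2, 1], [0, 0, 40, 0, 0, 1.2, 1]]}}

```text
clock: 11.95
tool_pos: [0.519, 0.0777, 0.1398]
orientation: [179.9, 0.1, 165.5]
force: [0.9, 0.0, 7.1]
opening: 0.035
```

Call:
{"op": "carry_out", "data": {"increments": [[0, 0, 8, 0, 0, 0.1, 1], [0, 0, 16, 0, 0, 0.2, 1], [0, 0, 24, 0, 0, 0.4, 1], [0, 0, 32, 0, 0, 0.5, 1], [0, 0, 40, 0, 0, 0.6, 1], [0, 0, 40, 0, 0, 0.6, 1]]}}

```text
clock: 12.7
tool_pos: [0.5193, 0.0779, 0.1403]
orientation: [-180.0, 0.2, -154.5]
force: [3.5, -0.2, 5.3]
opening: 0.0353
```

Call:
{"op": "carry_out", "data": {"increments": [[0, 0, 8, 0, 0, 0.1, 1], [0, 0, 16, 0, 0, 0.2, 1], [0, 0, 24, 0, 0, 0.4, 1], [0, 0, 32, 0, 0, 0.5, 1], [0, 0, 40, 0, 0, 0.6, 1], [0, 0, 40, 0, 0, 0.6, 1]]}}

```text
clock: 13.45
tool_pos: [0.5195, 0.0782, 0.1402]
orientation: [-179.9, 0.2, -114.6]
force: [7.0, 0.9, -1.8]
opening: 0.0356
```

Call:
{"op": "carry_out", "data": {"increments": [[0, 0, 0, -0.5, 0, -1.5, 1], [0, 0, 0, -0.5, 0, -3, 1], [0, 0, 0, -0.5, 0, -4, 1], [0, 0, 0, -0.5, 0, -4, 1]]}}

```text
clock: 13.95
tool_pos: [0.5195, 0.0782, 0.1363]
orientation: [-179.8, 0.2, -114.7]
force: [8.4, -0.4, -2.1]
opening: 0.0352
```

Call:
{"op": "carry_out", "data": {"increments": [[0, 0, 0, 2, 0, -1, 1], [0, 0, 0, 2, 0, -1.5, 1], [0, 0, 0, 2, 0, -2, 1], [0, 0, 0, 2, 0, -2.5, 1], [0, 0, 0, 2, 0, -2.5, 1]]}}

```text
clock: 14.58
tool_pos: [0.5199, 0.0781, 0.1351]
orientation: [-179.9, 0.1, -114.6]
force: [-3.4, 3.8, 14.9]
opening: 0.0353
```

The knob has dropped: the upward push vanished, and it went down about 5 mm freely before seating at 15 N. Now 200° forward, sinking with the thread.

Call:
{"op": "carry_out", "data": {"increments": [[0, 0, -10, -0.5, 0, 0.6, 1], [0, 0, -20, -0.5, 0, 0.4, 1], [0, 0, -30, -0.5, 0, 0.3, 1], [0, 0, -40, -0.5, 0, 0.1, 1], [0, 0, -50, -0.5, 0, -0.1, 1], [0, 0, -60, -0.5, 0, -0.2, 1], [0, 0, -70, -0.5, 0, -0.4, 1], [0, 0, -80, -0.5, 0, -0.6, 1], [0, 0, -90, -0.5, 0, -0.7, 1], [0, 0, -100, -0.5, 0, -0.9, 1], [0, 0, -100, -0.5, 0, -0.9, 1]]}}

```text
clock: 15.95
tool_pos: [0.5187, 0.0777, 0.1335]
orientation: [180.0, 0.0, 145.2]
force: [-2.4, 1.7, 10.7]
opening: 0.0352
```

Call:
{"op": "carry_out", "data": {"increments": [[0, 0, -10, -0.3, 0, 0.2, 1], [0, 0, -20, -0.3, 0, 0.1, 1], [0, 0, -30, -0.3, 0, -0.1, 1], [0, 0, -40, -0.3, 0, -0.3, 1], [0, 0, -50, -0.3, 0, -0.4, 1], [0, 0, -60, -0.3, 0, -0.6, 1], [0, 0, -70, -0.3, 0, -0.8, 1], [0, 0, -80, -0.3, 0, -0.9, 1], [0, 0, -90, -0.3, 0, -1.1, 1], [0, 0, -100, -0.3, 0, -1.3, 1], [0, 0, -100, -0.3, 0, -1.3, 1]]}}

```text
clock: 17.32
tool_pos: [0.5185, 0.0786, 0.1318]
orientation: [-180.0, -0.1, 45.2]
force: [-3.2, 6.6, 8.5]
opening: 0.035
```

```bash
python3 -c "
from h import *
st()"
```

```text
{'clock': 17.325, 'joint_pos': [30.0101, 11.252, -25.7032, -0.0947, -52.9541, -164.735], 'tool_pos': [0.5185, 0.0786, 0.1318], 'orientation': [-179.9509, -0.1074, 45.2181], 'force': [-3.1848, 6.5561, 8.4952], 'moment': [2.418, 0.988, -0.0883], 'opening': 0.035}
```

Call:
{"op": "carry_out", "data": {"increments": [[0, 0, 0, 0, 0.5, 0.5, 0.4], [0, 0, 0, 0, 0.5, 0.5, 0], [0, 0, 0, 0, 0.5, 0.5, 0], [0, 0, 0, 0, 0.5, 0.5, 0], [0, 0, 0, 0, 0.5, 50, 0], [0, 0, 10, 0, 0.5, 100, 0], [0, 0, 20, 0, 0.5, 126, 0], [0, 0, 30, 0, 0.5, 126, 0], [0, 0, 40, 0, 0.5, 126, 0], [0, 0, 40, 0, 0.5, 126, 0], [0, 0, 40, 0, 0.5, 126, 0]]}}

```text
clock: 18.7
tool_pos: [0.5184, 0.0776, 0.257]
orientation: [-180.0, 0.0, 85.4]
force: [-0.2, 0.5, 0.1]
opening: 0.0879
```

```bash
python3 - <<'E'
from h import *
st()
p=ctrl.snapshot('wrist'); w=np.load('w1.npz')['pixels']
c=lambda a:cv2.resize(a[190:300,270:390],(396,363),interpolation=cv2.INTER_CUBIC)
cv2.imwrite('pics/w2.png',np.hstack([c(w),c(p['pixels'])]))
E
```

```text
{'clock': 18.7, 'joint_pos': [29.9831, 5.1418, -15.4358, -0.001, -69.4433, -124.6239], 'tool_pos': [0.5184, 0.0776, 0.257], 'orientation': [-179.9823, 0.0111, 85.3589], 'force': [-0.2259, 0.5227, 0.1232], 'moment': [0.0053, -0.1514, 0.0312], 'opening': 0.0879}
```

View pics/w2.png

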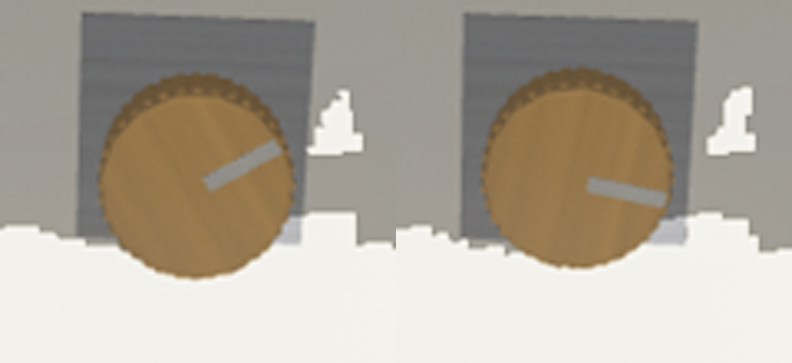

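Left is before and right is now, from the same camera yaw. The white line has turned about 43° clockwise net (40° expected), and the head is lower. Next I'll rotate back up and regrip for the remaining ~185°.

Call:
{"op": "carry_out", "data": {"increments": [[0, 0, 10, 0, 0, 0, 0], [0, 0, 20, 0, 0, 0, 0], [0, 0, 30, 0, 0, 0, 0], [0, 0, 40, 0, 0, 0, 0], [0, 0, 50, 0, 0, 0, 0], [0, 0, 60, 0, 0, 0, 0], [0, 0, 70, 0, 0, 0, 0], [0, 0, 80, 0, 0, 0, 0], [0, 0, 90, 0, 0, 0, 0], [0, 0, 100, 0, 0, 0, 0], [0, 0, 110, 0, 0, 0, 0], [0, 0, 120, 0, 0, 0, 0], [0, 0, 130, 0, 0, -40, 0], [0, 0, 140, 0, 0, -80, 0], [0, 0, 144, 0, 0, -125, 0], [0, 0, 144, 0, 0, -125, 0], [0, 0, 144, 0, 0, -125, 0], [0, 0, 144, 0, 0, -125, 0.5], [0, 0, 144, 0, 0, -125, 1], [0, 0, 144, 0, 0, -125, 1]]}}

```text
clock: 21.25
tool_pos: [0.5187, 0.0779, 0.1329]
orientation: [-180.0, 0.1, -130.4]
force: [-0.2, 0.4, 0.2]
opening: 0.063
```

Call:
{"op": "carry_out", "data": {"increments": [[0, 0, 0, 0, 0, 0, 1], [0, 0, 0, 0, 0, 0, 1], [0, 0, 0, 0, 0, 0, 1], [0, 0, 0, 0, 0, 0, 1], [0, 0, 0, 0, 0, 0, 1]]}}

```text
clock: 21.88
tool_pos: [0.5189, 0.0782, 0.1323]
orientation: [-180.0, 0.1, -130.4]
force: [1.6, 3.4, -0.7]
opening: 0.0355
```

Call:
{"op": "carry_out", "data": {"increments": [[0, 0, -10, 0.3, 0.3, -0.5, 1], [0, 0, -20, 0.3, 0.3, -0.7, 1], [0, 0, -30, 0.3, 0.3, -0.9, 1], [0, 0, -40, 0.3, 0.3, -1.0, 1], [0, 0, -50, 0.3, 0.3, -1.2, 1], [0, 0, -60, 0.3, 0.3, -1.4, 1], [0, 0, -70, 0.3, 0.3, -1.6, 1], [0, 0, -80, 0.3, 0.3, -1.7, 1], [0, 0, -90, 0.3, 0.3, -1.9, 1], [0, 0, -100, 0.3, 0.3, -2.1, 1], [0, 0, -100, 0.3, 0.3, -2.1, 1]]}}

```text
clock: 23.25
tool_pos: [0.5189, 0.0784, 0.1304]
orientation: [180.0, -0.0, 129.7]
force: [-2.5, 3.3, 3.6]
opening: 0.0356
```

Call:
{"op": "carry_out", "data": {"increments": [[0, 0, -10, 0, 0, -0.2, 1], [0, 0, -20, 0, 0, -0.4, 1], [0, 0, -30, 0, 0, -0.5, 1], [0, 0, -40, 0, 0, -0.7, 1], [0, 0, -50, 0, 0, -0.9, 1], [0, 0, -60, 0, 0, -1.0, 1], [0, 0, -70, 0, 0, -1.2, 1], [0, 0, -78, 0, 0, -1.3, 1], [0, 0, -85, 0, 0, -1.5, 1], [0, 0, -85, 0, 0, -1.5, 1], [0, 0, -85, 0, 0, -1.5, 1], [0, 0, -85, 0, 0, -1.5, 1]]}}

```text
clock: 24.75
tool_pos: [0.5191, 0.0784, 0.129]
orientation: [180.0, -0.1, 44.9]
force: [-1.2, 4.2, 5.1]
opening: 0.0356
```

```bash
python3 - <<'E'
from h import *
st()
p=ctrl.snapshot('wrist');s=ctrl.snapshot('scene')
a=cv2.resize(s['pixels'][150:390,270:480],(420,480))
cv2.imwrite('pics/w3.png',cv2.resize(np.hstack([p['pixels'],a]),(795,360)))
E
```

```text
{'clock': 24.75, 'joint_pos': [30.0141, 11.4866, -25.8711, -0.0002, -52.5825, -165.0724], 'tool_pos': [0.5191, 0.0784, 0.129], 'orientation': [179.9848, -0.0577, 44.9416], 'force': [-1.2291, 4.1535, 5.0776], 'moment': [1.5276, 0.2049, -0.0719], 'opening': 0.0356}
```

View pics/w3.png

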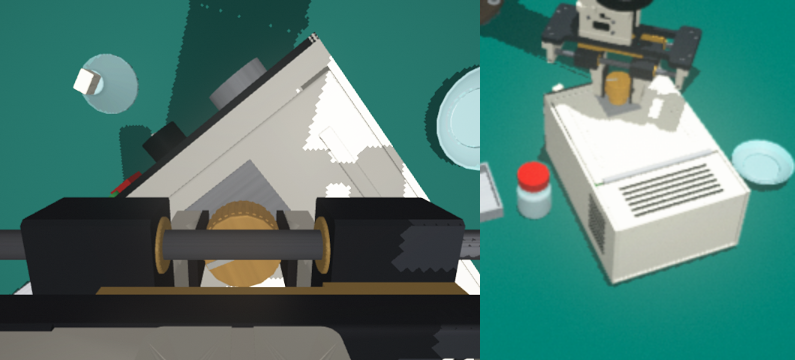

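The fingers hold the knob. Its white line, at about (205–240, 265), points left and down as predicted for a 185° turn, so the grip did not slip. The cover is flat, and the lamp, jar and dish look in place. I'm handing in.

```bash
python3 -c "
from h import *
print(ctrl.close_job())"
```

```text
the job is handed in; nothing more can be done
None
```

I shut the cover, started the knob screw backward until it dropped, then turned it forward one turn. The job is handed in with the fingers still holding the knob; no verdict was reported.

- **Cover:** I pressed it down to a hard stop at about 16 N, with the fingertips at 119 mm. It lay flat in every later picture.
- **Drop:** I turned the knob backward 160°. The upward push vanished during the last 40°. The knob then went down about 5 mm freely and seated at 15 N.
- **Forward turn:** I turned it forward 200°, regripped, then 185° more, 385° in all. It sank about 6 mm. Counting from the drop, that is 345–385°, or 0.96–1.07 turns. The spread comes from not knowing where in that last 40° it dropped.
- **Slip:** I checked the white line twice and it matched the commanded turns both times. The first check read about 43° net against 40° expected. The second was judged by eye.
- **Final state:** The grip opening is 35.6 mm on the 36 mm head, with about 5 N vertical load at 24.8 s. In the last pictures the lamp, jar and dish showed no sign of having moved. The tray was mostly out of view, but nothing went near it.

No check failed or disagreed. I did not measure the collar height directly; I inferred it from how far the tool came down.

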